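# Power up the castor test stand and hold its key switch

## Robot

A 6-joint arm with a two-finger parallel gripper is mounted at the origin on the work surface. World frame = base frame: x ahead of the robot, y to its left, z up, the work surface at z = 0. Lengths are in mm, angles in degrees, forces in N, time in s.
With the tool pointing down it reaches from about 275 to 725 mm from the base axis. Payload 15.9 kg.
Tool frame: the origin (TCP) lies between the finger pads; the fingertips stand ctrl.tcp_to_tips ahead of it and the grasp point (between the pads) lies 8 mm behind it (ctrl.tcp_to_tips is the distance from the TCP to the fingertips, in mm); z points along the fingers, y is the line along which they close (so a half turn about z gives the same grasp; the last joint's range is limited). The gripper opens to 85 mm and grips with 20 to 120 N. Pads are 22 mm wide; open, the fingers measure 114 mm over their backs; the gripper's body (76 mm by 85 mm) begins 54 mm behind the grasp point. The pads swing forward as they close: fully open they stand 13 mm farther back than shut.
Start: joints at [71.391, 12.198, -1.971, 75.831, 0, 90], TCP at [159.553, 473.844, 242.306] pointing down, gripper open.
Joint ranges: [-170.91, 170.91], [-42.67, 98.43], [-65.05, 77.54], [-120.47, 116.71], [-90, 82.35], [-180, 180]. Speed limits (degrees/s): [108.29, 108.29, 136.94, 147.25, 180, 180].

## Interface

Orientations are given as a 3x3 rotation matrix whose columns are the frame's x, y, z axes.
In Python, from station import ctrl gives the robot as it stands. The module is installed in compiled form; this text tells all that it offers.
- The arm moves only by the shell command python3 -m inch 'ROWS'. ROWS is a JSON object of lists of equal length, an entry for each row: "xyz": the shift along the tool's x, y, z in mm, a list of three; "turn": the turn, a rotation vector about the tool's x, y, z in degrees, a list of three; "claw": the closure, from 0 (fully open) to 1 (shut). In form: {"xyz": [[tx, ty, tz], ...], "turn": [[rx, ry, rz], ...], "claw": [claw, ...]}. A call has exactly 10 rows; each row shifts and turns the commanded pose from where the row before left it, along the tool's axes as they then stand; what a row does not reach is not made up. A row lasts 1/12 s, in which the tool goes at most 41.7 mm and 7.16 degrees, less where a joint would pass 70% of its speed; a pose out of reach is approached as far as the arm can. A call is refused whole if a number of a shift passes 41.7 or a number of a turn 7.16, either way. A call with a gripper value outside its range is refused whole. The fingers move at their own pace and stop on an object; the grip force is fixed at half the most. Time passes only in rows, so rows that do not move let the fingers close, or fill a call up. It gives the time, the measured TCP pose, the force, the opening and the grip force at its end, in the units of the state.
- ctrl.observe(): the state, without advancing time (a new reading comes with each control period).
- ctrl.capture(name): name is "side" or "top" or "wrist"; returns (picture, depth): 420x560x3 uint8, red, green, blue; 420x560 float32, mm along the optical axis (not along the pixel's ray), 0 where there is no reading.
- ctrl.calibration(name): a dict with "fovy" (degrees; the focal length in pixels is half the picture's height over the tangent of half this angle, whatever the lens; pixels are square), "cx", "cy" (the principal point, pixels), "k1" (the pictures are not rectified: a ray, as slopes to the right and down, at radius r is drawn at 1 + k1 r^2 times it, then the intrinsics apply), "rvec" (rotation vector, rad) and "tvec" (3), from world to camera coordinates, as OpenCV has them. Camera axes: x right, y down, z forward; pixel columns grow to the right and rows downward; lengths in mm; the calibration is good to about 2 mm. A picture is of the moment at which its call begins: read the wrist's pose just before it. calibration takes no time and is no camera call; for the wrist camera it gives the pose at the moment of the call.
- ctrl.finish_job(): hands the job in; it is judged then, once.
The state is a dict: "time_s": time; "joint_positions": joint angles; "joint_vel": joint speeds; "tau": joint torques, N m; "eef_pos": TCP position; "tool_rot": TCP orientation; "ft_force": force on the tool from outside, world axes, zero at the start; "torque": the same for the moment, N m; "opening": finger opening in mm; "finger_force": force on a finger pad.
Only numpy, scipy, OpenCV 4.12 (cv2) and the standard library are available. Lean on these libraries where they do the work, as an engineer would, in place of code of your own. Each camera call takes 0.05 s, during which the arm holds its last target. There are 200 camera calls.

## Task

Start the castor test stand from its control box: first turn the black rotary isolator handle clockwise from off to on until it snaps over, then take the key with the flat round disc head from the wooden rack, push it straight down into the key switch, working it past the sticky pins until its collar sits fully home, and turn it clockwise a quarter turn against the spring as far as it goes. Finish while still gripping the key and holding it turned; it springs back if let go. Leave the other two keys, the castors, the spanner and the jar where they are.

Things in the scene. Friction and masses are not known exactly. Their poses are not given: they have to be found in the camera images.
- isolator_grip (a point): centre of the grip bar of the black isolator handle on the fixed grey control box (170 x 270 x 80 mm high). Bar: 62 mm long (own y), 14 mm thick (own x), 36 mm high, top 18 mm above this point, foot disc (52 mm wide) from 17 mm below it. The point is on the upright turning axis, 130 mm from the key slot; its axes turn with the handle. Bar top is 130 mm above the table: carry the key over it higher.
- isolator (a joint): isolator angle in rad: 0 off, 1.571 on (end stops), growing clockwise seen from above. Over-centre detents: resists with up to about 0.15 N m up to half way, then snaps on by itself.
- lock_mouth (a point): centre of the key slot in the upper face of the square steel plate (48 mm, 12 mm thick) on the control box, 92 mm above the table. Fixed; x along the slot, z up. Slot 18.5 x 7 mm, over a deep cavity. Two sprung, sticky pins stick 3 mm into it from its ends at mid plate: passing them takes about 5 to 15 N straight down; rocking the key a few degrees about its axis eases it a little.
- key_switch (a joint): angle in rad of the switch rotor that the key turns: 0 at rest, stop at 1.571, growing clockwise seen from above. A spring returns it (0.06 N m at rest to 0.16 N m at the stop). The key can turn only when its bit is fully below the plate (collar down on the plate), and has about 0.15 rad of play in the rotor, so the key itself turns up to about 1.7 rad.
- key_grip (a point): centre of the disc head of the steel disc key, which stands upright in one of the three places of the wooden rack (70 x 200 x 45 mm, fixed, places 60 mm apart). The head is an upright disc 34 mm across and 9 mm thick: its flat faces look along this point's y axis, x lies in the disc, z up. Grip it across the flat faces. The head's lowest edge is 17 mm below this point.
- key_collar (a point): the same key's point on its axis at the underside of its collar (24 mm disc, 4 mm thick), 29 mm below key_grip along the key's z; the axes are those of key_grip. Below it: a 6 mm round shank to -15 mm, then a flat bit 16 mm wide along x, 5 mm thick along y, that tapers from -20 mm to its 10 mm wide rounded tip at -33 mm. Collar on the plate means fully home. The key is symmetric under a half turn about z. 60 g nominal.
- disc_key: the disc key itself; origin and axes as point key_collar.
- tbar_key: another steel key in the rack, with a 50 mm round T-bar as head; origin at its collar's underside. Leave alone.
- knob_key: another steel key in the rack, with a round knob head 26 mm across; origin at its collar's underside. Leave alone.
- castor_a: loose castor standing wheel up on its 75 x 60 mm plate, 78 mm high; origin under the plate. Leave alone.
- castor_b: loose castor standing wheel up on its 75 x 60 mm plate, 86 mm high; origin under the plate. Leave alone.
- spanner: loose spanner lying on the table. Leave alone.
- bolt_jar: closed jar, 56 mm across, 80 mm high. Leave alone.

How it is judged (in metres and radians):
On the way, in this order (a step that is already met when the one before it is completed fails the run):
1. the isolator is switched on (value of joint isolator above 1.4 rad), for 0.2 s.
2. the disc key is fully home in the key switch (z of key_collar in the frame of lock_mouth below 0.0035 m and horizontal distance between key_collar and lock_mouth below 0.004 m and value of joint key_switch below 0.8 rad), for 0.1 s.
3. the key switch is turned a quarter and held (value of joint key_switch above 1.2 rad), for 0.3 s.
At the end, for the whole second after the job is handed in: Isolator on (above 1.4 rad); disc key in the key switch with its collar within 3.5 mm of the plate and 4 mm of the slot's centre, upright within 0.15 rad; the switch rotor turned beyond 1.2 rad and kept there by the gripper, whose fingers press the key with more than 2 N (value of joint isolator above 1.4 rad and value of joint key_switch above 1.2 rad and z of key_collar in the frame of lock_mouth below 0.0035 m and horizontal distance between key_collar and lock_mouth below 0.004 m and angle between key_collar's own z axis and vertical below 0.15 rad and contact force between the fingers and disc_key above 2 N); the arm keeps its last pose, push and grip.
It fails at once if another key is disturbed (distance of any of tbar_key, knob_key from where it was at the start of the episode above 0.02 m).
It fails at once if a castor, the spanner or the jar is pushed about (distance of any of castor_a, castor_b, spanner, bolt_jar from where it was at the start of the episode above 0.03 m).
It also fails if it takes over 72 s, if anything falls off the work surface, if the arm or the gripper's body presses on something with over 40 N, if the wrist force passes 120 N, or if a joint passes its speed limit or range.

## Working session

There is one attempt and no reset: what is moved stays moved. The work goes in short steps, Python scripts to look and compute and a shell command to move; the robot and the scene stay as the last step left them, time stands still between calls to the robot, and variables do not carry over. Pictures are saved under pics/ and viewed, at most 10 in all, crops included, and the job is handed in when it is done.

```bash
mkdir -p pics
cat > h.py <<'E'
import numpy as np, cv2
from station import ctrl
def snap(n,fn=None):
    c=ctrl.calibration(n); im,d=ctrl.capture(n)
    if fn: cv2.imwrite('pics/'+fn,im[:,:,::-1])
    return c,im,d
def K(c,h=420):
    f=h/2/np.tan(np.radians(c['fovy'])/2); return np.array([[f,0,c['cx']],[0,f,c['cy']],[0,0,1.]])
def rays(c,uv):
    uv=np.asarray(uv,float).reshape(-1,1,2)
    n=cv2.undistortPoints(uv,K(c),np.array([c['k1'],0,0,0,0.])).reshape(-1,2)
    return np.c_[n,np.ones(len(n))]
def world(c,uv,z=None,depth=None):
    r=rays(c,uv); R=cv2.Rodrigues(np.array(c['rvec'],float))[0]; t=np.array(c['tvec'],float).ravel()
    o=-R.T@t; w=r@R
    if z is not None: return o+w*((z-o[2])/w[:,2])[:,None]
    return o+w*np.asarray(depth).reshape(-1,1)
def cloud(c,d):
    v,u=np.mgrid[0:420,0:560]; p=world(c,np.c_[u.ravel(),v.ravel()],depth=d.ravel())
    p[d.ravel()==0]=np.nan; return p.reshape(420,560,3)
E
python3 - <<'E'
from h import *
for n in('top','side'):
    c,im,d=snap(n,n+'1.png'); np.savez(n+'1.npz',im=im,d=d,c=c); print(n,c)
s=ctrl.observe(); print(s['eef_pos'],s['tool_rot'],ctrl.tcp_to_tips,s['opening'],s['time_s'])
E
```

```text
top {'fovy': 42.17861976261726, 'cx': 286.79313784702026, 'cy': 204.6435978347114, 'k1': -0.21072891495164464, 'rvec': array([ 2.19343025, -2.14700645,  0.13295278]), 'tvec': array([ -83.69624796,  568.21616928, 1717.40948931])}
side {'fovy': 42.243435512357145, 'cx': 288.1563368866599, 'cy': 213.63876362927306, 'k1': 0.06902989008205439, 'rvec': array([ 2.17476294, -0.39266683,  0.21396511]), 'tvec': array([-550.12351696,  160.61903552, 1378.70265381])}
[159.45639815 473.58742933 241.87535662] [[-9.47707055e-01  3.19141378e-01 -3.45809697e-04]
 [ 3.19141564e-01  9.47706589e-01 -9.39618112e-04]
 [ 2.78551094e-05 -1.00084496e-03 -9.99999499e-01]] 11.0 85.28052061263186 0.1
```

View pics/top1.png

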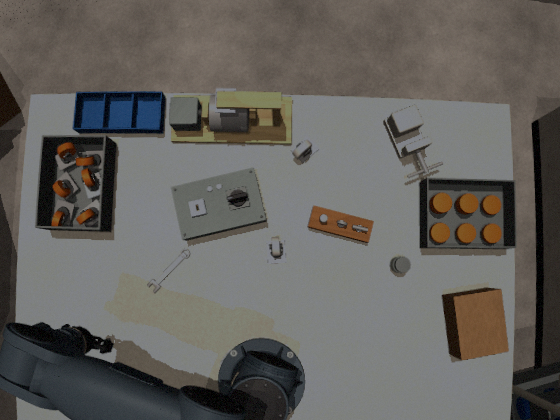

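View pics/side1.png

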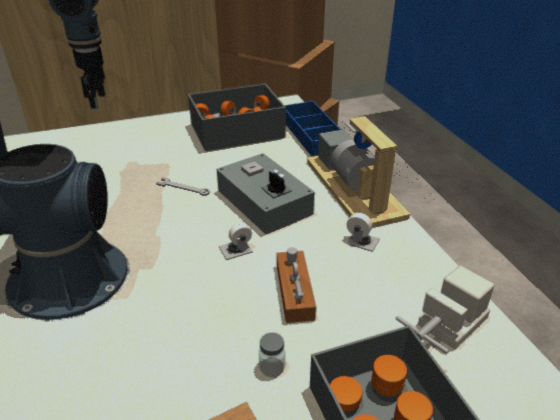

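Run:
```python
from h import *
t=cv2.imread('pics/top1.png'); s=cv2.imread('pics/side1.png')
a=cv2.resize(t[165:250,170:380],(800,324),interpolation=3)
b=cv2.resize(s[240:325,265:325],(194,275),interpolation=3)
b2=cv2.resize(s[150:230,215:320],(361,275),interpolation=3)
o=np.zeros((600,800,3),np.uint8);o[:324]=a;o[325:600,:194]=b;o[325:600,200:561]=b2
cv2.imwrite('pics/z1.png',o)
z=np.load('top1.npz',allow_pickle=True);c=z['c'].item();d=z['d']
P=cloud(c,d)
for n,uv,h in [('lock',(197,207),92),('iso',(237,197),130),('k1',(324,219),100),('k2',(342,224),100),('k3',(359,229),100)]:
    print(n,world(c,[uv],z=h).round(1),P[uv[1],uv[0]].round(1))
print('table',P[300,100],P[150,350])
```

```text
lock [[549.7 208.3  92. ]] [552.5 212.6  64. ]
iso [[579.   81.3 130. ]] [579.1  81.3 129.2]
k1 [[ 520.3 -186.4  100. ]] [ 521.6 -187.7   84.6]
k2 [[ 506.  -242.4  100. ]] [ 507.7 -244.9   77.7]
k3 [[ 491.6 -295.4  100. ]] [ 493.8 -300.2   67. ]
table [243.33078043 536.80738385   4.85252459] [ 763.41841265 -279.90824296  -10.63476124]
```

View pics/z1.png

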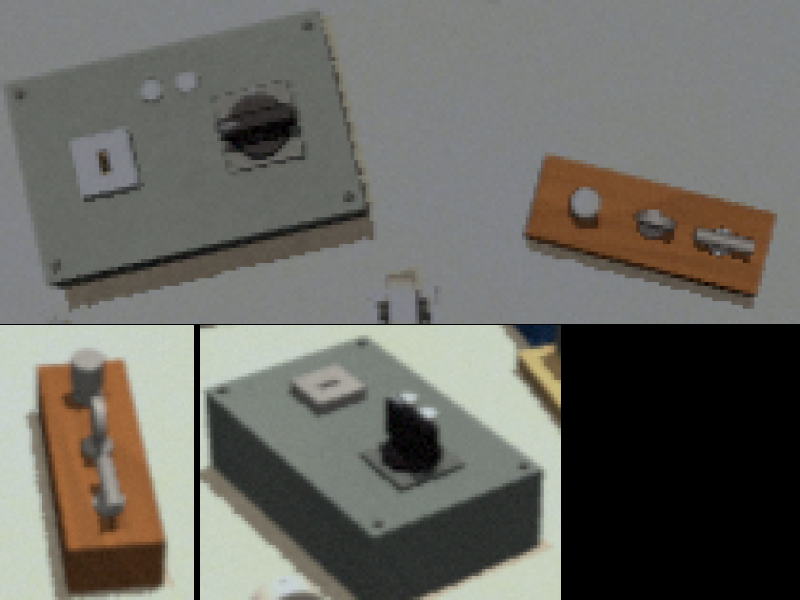

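```bash
python3 -m inch '{"xyz":[[-26,-12,0],[-26,-12,0],[-26,-12,0],[-26,-12,0],[-26,-12,0],[-26,-12,0],[-26,-12,0],[-26,-12,0],[-26,-12,0],[-26,-12,0]],"turn":[[0,0,0],[0,0,0],[0,0,0],[0,0,0],[0,0,0],[0,0,0],[0,0,0],[0,0,0],[0,0,0],[0,0,0]],"claw":[0,0,0,0,0,0,0,0,0,0]}'
python3 -m inch '{"xyz":[[-26,-12,0],[-26,-12,0],[-26,-12,0],[-26,-12,0],[-26,-12,0],[-26,-12,0],[-26,-12,0],[-24,-11,0],[-12,-6,0],[0,0,0]],"turn":[[0,0,0],[0,0,0],[0,0,0],[0,0,0],[0,0,0],[0,0,0],[0,0,0],[0,0,0],[0,0,0],[0,0,0]],"claw":[0,0,0,0,0,0,0,0,0,0]}'
python3 - <<'E'
from h import *
print(ctrl.observe()['joint_positions'],ctrl.observe()['time_s'])
c,im,d=snap('wrist','w1.png'); np.savez('w1.npz',im=im,d=d,c=c); print(c)
E
```

```text
time_s: 0.93
eef_pos: [368.4, 275.9, 242.2]
tool_rot: [[-0.948, 0.319, -0.0], [0.319, 0.948, -0.0], [0.0, -0.0, -1.0]]
ft_force: [0.1, 0.6, 0.2]
opening: 85.2
finger_force: 0.0
time_s: 1.77
eef_pos: [543.2, 110.1, 241.6]
tool_rot: [[-0.947, 0.321, -0.001], [0.321, 0.947, -0.001], [0.001, -0.001, -1.0]]
ft_force: [0.8, 0.2, 0.0]
opening: 85.3
finger_force: 0.0
[ 1.14711082e+01  1.87853129e+01  6.65630848e+00  7.79213855e+01
 -2.10891298e-02  3.02151610e+01] 1.7667
{'fovy': 70.16093881647876, 'cx': 283.33555215097334, 'cy': 204.24960639133724, 'k1': 0.014464212122420593, 'rvec': array([-2.37074186, -1.69908396, -0.22718182]), 'tvec': array([-278.37672109, -497.10756237,  251.0075423 ])}
```

View pics/w1.png

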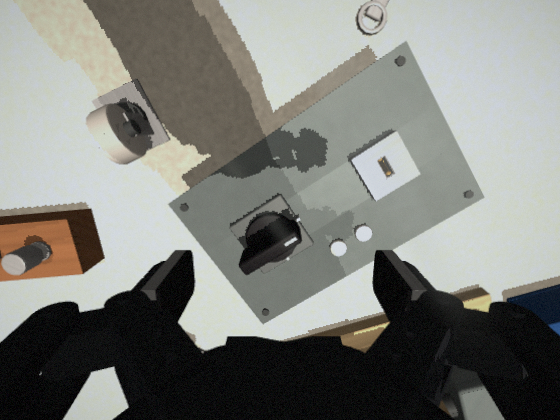

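```bash
cat >> h.py <<'E'
def rect(pts):
    (cx,cy),(w,h),a=cv2.minAreaRect(pts.astype(np.float32))
    if w<h: w,h,a=h,w,a+90
    return np.round([cx,cy,w,h,a],1)   # centre, long, short, angle of long side from world x
def near(P,xy,r,z0,z1):
    m=(np.hypot(P[...,0]-xy[0],P[...,1]-xy[1])<r)&(P[...,2]>z0)&(P[...,2]<z1); return m
E
python3 - <<'E'
from h import *
z=np.load('w1.npz',allow_pickle=True);c=z['c'].item();d=z['d'];im=z['im'];P=cloud(c,d)
m=near(P,(579,81),45,122,140); print('bar',rect(P[m][:,:2]),P[m].mean(0),m.sum(),np.median(P[m][:,2]))
m=near(P,(550,208),40,86,98); print('plate',rect(P[m][:,:2]),m.sum(),np.median(P[m][:,2]))
m=near(P,(550,208),150,76,84); print('box',rect(P[m][:,:2]),m.sum(),np.median(P[m][:,2]))
print('table',np.nanmedian(P[0:60,150:300,2]))
# dark slot in the plate: brown/dark pixels near plate centre
g=im.astype(int).sum(2); v,u=np.mgrid[0:420,0:560]
s=(abs(u-386)<18)&(abs(v-167)<18)&(g<420); q=world(c,np.c_[u[s],v[s]],z=92); print('slot',s.sum(),rect(q[:,:2]),q.mean(0))
print(world(c,[(240,262),(298,240)],z=130))
E
```

```text
bar [582.8  83.3  61.9  14.8 105. ] [581.22031677  84.31085642 128.79226863] 1108 129.31679179055524
plate [550.1 208.7  48.7  48.1  14.5] 2593 91.72226487762924
box [560.  172.2 218.2 171.2 104.9] 30156 79.74004979409443
table -0.4283770435750398
slot 164 [549.9 208.8  19.1   7.9  15.6] [549.71570054 208.74898754  92.        ]
[[581.76311948  55.95417277 130.        ]
 [578.42782465 111.17494492 130.        ]]
```

```bash
python3 -m inch '{"xyz":[[0,0,0],[0,0,0],[0,0,0],[0,0,0],[0,0,0],[0,0,0],[0,0,0],[0,0,0],[0,0,0],[0,0,0]],"turn":[[0,0,-6.86],[0,0,-6.86],[0,0,-6.86],[0,0,-6.86],[0,0,-6.86],[0,0,-6.86],[0,0,-6.86],[0,0,-6.86],[0,0,-6.86],[0,0,-6.86]],"claw":[0,0,0,0,0,0,0,0,0,0]}'
python3 -m inch '{"xyz":[[0,0,0],[0,0,0],[0,0,0],[0,0,0],[0,0,0],[0,0,0],[0,0,0],[0,0,0],[0,0,0],[0,0,0]],"turn":[[0,0,-6.86],[0,0,-6.86],[0,0,-6.86],[0,0,-6.86],[0,0,-6.86],[0,0,-6.86],[0,0,-6.86],[0,0,-6.86],[0,0,0],[0,0,0]],"claw":[0,0,0,0,0,0,0,0,0,0]}'
cat > go.py <<'E'
import sys; from h import *
s=ctrl.observe(); R=np.array(s['tool_rot']); p=np.array(s['eef_pos'])
t=np.array([float(a) for a in sys.argv[1:4]]); print('t',s['time_s'],'tool shift',(R.T@(t-p)).round(1),'y angle',np.degrees(np.arctan2(R[1,1],R[0,1])).round(1),'j6',round(s['joint_positions'][5],1),'F',np.round(s['ft_force'],1))
E
python3 go.py 582.8 83.3 112
```

```text
time_s: 2.65
eef_pos: [541.1, 113.0, 242.4]
tool_rot: [[-0.637, -0.771, -0.0], [-0.771, 0.637, 0.0], [0.0, 0.0, -1.0]]
ft_force: [0.7, 1.4, -0.3]
opening: 85.3
finger_force: 0.0
time_s: 3.48
eef_pos: [541.4, 112.7, 242.4]
tool_rot: [[0.254, -0.967, -0.0], [-0.967, -0.254, 0.0], [-0.0, 0.0, -1.0]]
ft_force: [-0.4, 0.3, -0.5]
opening: 85.3
finger_force: 0.0
t 3.4833 tool shift [ 39.  -32.6 130.4] y angle -165.3 j6 -93.0 F [-0.4  0.3 -0.5]
```

```bash
python3 -m inch '{"xyz":[[10,-8,8],[10,-8,10],[10,-8,15],[9,-8.6,20],[0,0,20],[0,0,20],[0,0,17],[0,0,12],[0,0,8],[0,0,0]],"turn":[[0,0,0],[0,0,0],[0,0,0],[0,0,0],[0,0,0],[0,0,0],[0,0,0],[0,0,0],[0,0,0],[0,0,0]],"claw":[0,0,0,0,0,0,0,0,0,0]}'
python3 -m inch '{"xyz":[[0,0,0],[0,0,0],[0,0,0],[0,0,0],[0,0,0],[0,0,0],[0,0,0],[0,0,0],[0,0,0],[0,0,0]],"turn":[[0,0,0],[0,0,0],[0,0,0],[0,0,0],[0,0,0],[0,0,0],[0,0,0],[0,0,0],[0,0,0],[0,0,0]],"claw":[1,1,1,1,1,1,1,1,1,1]}'
python3 go.py 582.8 83.3 112
```

```text
time_s: 4.32
eef_pos: [582.8, 81.9, 109.9]
tool_rot: [[0.255, -0.967, -0.003], [-0.967, -0.255, -0.0], [-0.0, 0.003, -1.0]]
ft_force: [-0.9, 0.8, -0.1]
opening: 85.3
finger_force: 0.0
time_s: 5.15
eef_pos: [582.6, 82.3, 112.8]
tool_rot: [[0.256, -0.967, -0.001], [-0.967, -0.256, -0.0], [0.0, 0.001, -1.0]]
ft_force: [-10.7, -2.4, 11.7]
opening: 13.3
finger_force: 60.0
t 5.15 tool shift [-1.  -0.4  0.8] y angle -165.1 j6 -96.8 F [-10.7  -2.4  11.7]
```

```bash
python3 -m inch '{"xyz":[[0,0,0],[0,0,0],[0,0,0],[0,0,0],[0,0,0],[0,0,0],[0,0,0],[0,0,0],[0,0,0],[0,0,0]],"turn":[[0,0,4],[0,0,5],[0,0,5],[0,0,5],[0,0,5],[0,0,5],[0,0,5],[0,0,5],[0,0,5],[0,0,5]],"claw":[1,1,1,1,1,1,1,1,1,1]}'
python3 -m inch '{"xyz":[[0,0,0],[0,0,0],[0,0,0],[0,0,0],[0,0,0],[0,0,0],[0,0,0],[0,0,0],[0,0,0],[0,0,0]],"turn":[[0,0,5],[0,0,5],[0,0,5],[0,0,5],[0,0,5],[0,0,5],[0,0,5],[0,0,4],[0,0,2],[0,0,0]],"claw":[1,1,1,1,1,1,1,1,1,1]}'
python3 go.py 582.8 83.3 112
```

```text
time_s: 5.98
eef_pos: [581.4, 82.4, 112.8]
tool_rot: [[-0.565, -0.825, -0.003], [-0.825, 0.565, -0.0], [0.002, 0.003, -1.0]]
ft_force: [-19.9, -1.0, 20.3]
opening: 12.9
finger_force: 61.3
time_s: 6.82
eef_pos: [580.7, 83.2, 112.8]
tool_rot: [[-0.967, -0.255, -0.005], [-0.255, 0.967, 0.001], [0.004, 0.002, -1.0]]
ft_force: [-25.5, 4.5, 24.0]
opening: 12.9
finger_force: 61.6
t 6.8167 tool shift [-2.  -0.4  0.8] y angle 104.8 j6 -6.7 F [-25.5   4.5  24. ]
```

```bash
python3 -m inch '{"xyz":[[0,0,0],[0,0,0],[0,0,0],[0,0,0],[0,0,0],[0,0,0],[0,0,0],[0,0,-5],[0,0,-10],[0,0,-15]],"turn":[[0,0,0],[0,0,0],[0,0,0],[0,0,0],[0,0,0],[0,0,0],[0,0,0],[0,0,0],[0,0,0],[0,0,0]],"claw":[0,0,0,0,0,0,0,0,0,0]}'
python3 -m inch '{"xyz":[[0,0,-20],[0,0,-20],[0,0,-20],[0,0,-20],[0,0,-15],[0,0,-5],[0,0,0],[0,0,0],[0,0,0],[0,0,0]],"turn":[[0,0,0],[0,0,0],[0,0,0],[0,0,0],[0,0,0],[0,0,0],[0,0,0],[0,0,0],[0,0,0],[0,0,0]],"claw":[0,0,0,0,0,0,0,0,0,0]}'
python3 go.py 507 -243 240
python3 - <<'E'
from h import *
c,im,d=snap('wrist','w2.png');P=cloud(c,d)
m=near(P,(582,83),45,122,140); print('bar',rect(P[m][:,:2]),m.sum())
m=near(P,(550,208),40,86,98); print('plate',rect(P[m][:,:2]),m.sum(),np.median(P[m][:,2]))
E
```

```text
time_s: 7.65
eef_pos: [583.0, 82.4, 142.5]
tool_rot: [[-0.967, -0.257, -0.001], [-0.257, 0.967, -0.0], [0.001, 0.0, -1.0]]
ft_force: [-0.6, -0.1, 0.0]
opening: 85.6
finger_force: 0.0
time_s: 8.48
eef_pos: [583.1, 82.5, 241.3]
tool_rot: [[-0.967, -0.257, -0.002], [-0.257, 0.967, -0.0], [0.002, 0.0, -1.0]]
ft_force: [0.7, 0.2, 0.4]
opening: 85.6
finger_force: 0.0
t 8.4833 tool shift [ 157.1 -295.     1.5] y angle 104.9 j6 -6.8 F [0.7 0.2 0.4]
bar [582.5  83.4  61.4  13.1  14.7] 1124
plate [549.8 209.1  49.7  47.8 104.6] 2506 91.67906625099528
```

```bash
python3 -m inch '{"xyz":[[13,-24.6,0],[13,-24.6,0],[13,-24.6,0],[13,-24.6,0],[13,-24.6,0],[13,-24.6,0],[13,-24.6,0],[13,-24.6,0],[13,-24.6,0],[13,-24.6,0]],"turn":[[0,0,0],[0,0,0],[0,0,0],[0,0,0],[0,0,0],[0,0,0],[0,0,0],[0,0,0],[0,0,0],[0,0,0]],"claw":[0,0,0,0,0,0,0,0,0,0]}'
python3 -m inch '{"xyz":[[13,-24.6,0],[13,-24.6,0],[0,0,0],[0,0,0],[0,0,0],[0,0,0],[0,0,0],[0,0,0],[0,0,0],[0,0,0]],"turn":[[0,0,-6],[0,0,-6],[0,0,-7],[0,0,-7],[0,0,-7],[0,0,-7],[0,0,-7],[0,0,-7],[0,0,-6],[0,0,0]],"claw":[0,0,0,0,0,0,0,0,0,0]}'
python3 go.py 507 -243 170
python3 - <<'E'
from h import *
c,im,d=snap('wrist','w3.png');np.savez('w3.npz',im=im,d=d,c=c);P=cloud(c,d)
m=near(P,(507,-243),120,40,48); print('rack',rect(P[m][:,:2]),m.sum(),np.median(P[m][:,2]))
for n,xy in (('knob',(521,-186)),('disc',(507,-243)),('t',(493,-297))):
    m=near(P,xy,27,62,130); print(n,rect(P[m][:,:2]),m.sum(),P[m][:,2].max())
E
```

```text
time_s: 9.37
eef_pos: [520.3, -189.8, 241.9]
tool_rot: [[-0.966, -0.257, -0.001], [-0.257, 0.966, 0.0], [0.001, 0.0, -1.0]]
ft_force: [-0.5, 0.1, -0.6]
opening: 85.3
finger_force: 0.0
time_s: 10.2
eef_pos: [511.2, -243.2, 241.8]
tool_rot: [[-0.256, -0.967, -0.001], [-0.967, 0.256, 0.0], [-0.0, 0.001, -1.0]]
ft_force: [-0.3, -0.2, 0.5]
opening: 85.4
finger_force: 0.0
t 10.2 tool shift [ 0.9  4.1 71.8] y angle 165.2 j6 -100.6 F [-0.3 -0.2  0.5]
rack [ 512.9 -244.1  201.3   70.1   76.5] 9312 44.76841246657716
knob [ 526.9 -186.4   25.    24.3   41.4] 555 84.31501691464558
disc [ 512.7 -245.    32.     9.    75.3] 314 91.99552095111665
t [ 499.2 -301.3   47.8   12.9   77.9] 633 72.57547834109204
```

View pics/w3.png

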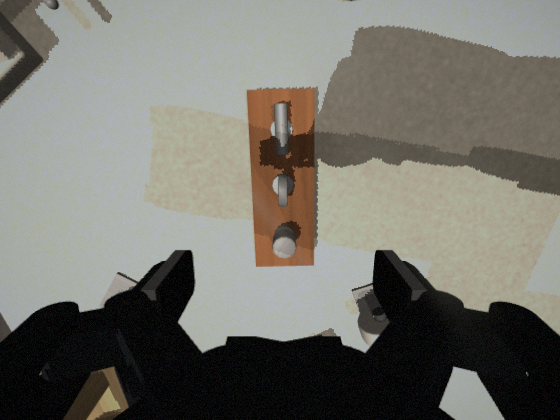

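```bash
python3 -m inch '{"xyz":[[1.4,-1.9,10],[0,0,20],[0,0,25],[0,0,25],[0,0,25],[0,0,25],[0,0,20],[0,0,15],[0,0,9],[0,0,0]],"turn":[[0,0,-0.5],[0,0,0],[0,0,0],[0,0,0],[0,0,0],[0,0,0],[0,0,0],[0,0,0],[0,0,0],[0,0,0]],"claw":[0,0,0,0,0,0,0,0,0,0]}'
python3 -m inch '{"xyz":[[0,0,0],[0,0,0],[0,0,0],[0,0,0],[0,0,0],[0,0,0],[0,0,0],[0,0,0],[0,0,0],[0,0,0]],"turn":[[0,0,0],[0,0,0],[0,0,0],[0,0,0],[0,0,0],[0,0,0],[0,0,0],[0,0,0],[0,0,0],[0,0,0]],"claw":[1,1,1,1,1,1,1,1,1,1]}'
python3 go.py 512.7 -245 68
```

```text
time_s: 11.08
eef_pos: [511.6, -244.6, 66.0]
tool_rot: [[-0.254, -0.967, -0.003], [-0.967, 0.254, 0.001], [-0.001, 0.003, -1.0]]
ft_force: [-0.2, -0.5, 0.3]
opening: 85.5
finger_force: 0.0
time_s: 11.92
eef_pos: [513.0, -245.3, 68.6]
tool_rot: [[-0.253, -0.968, 0.0], [-0.968, 0.253, -0.0], [0.0, -0.0, -1.0]]
ft_force: [-1.1, 0.8, 5.7]
opening: 8.1
finger_force: 59.1
t 11.9167 tool shift [-0.2  0.4  0.6] y angle 165.4 j6 -100.9 F [-1.1  0.8  5.7]
```

```bash
python3 -m inch '{"xyz":[[0,0,-5],[0,0,-10],[0,0,-20],[0,0,-25],[0,0,-25],[0,0,-25],[0,0,-25],[0,0,-15],[0,0,-5],[0,0,0]],"turn":[[0,0,0],[0,0,0],[0,0,0],[0,0,0],[0,0,0],[0,0,0],[0,0,0],[0,0,0],[0,0,0],[0,0,0]],"claw":[1,1,1,1,1,1,1,1,1,1]}'
python3 -m inch '{"xyz":[[-8,1.4,0],[-16,3,0],[-25,4.4,0],[-25,4.4,0],[-25,4.4,0],[-25,4.4,0],[-25,4.4,0],[-25,4.4,0],[-25,4.4,0],[-25,4.4,0]],"turn":[[0,0,0],[0,0,0],[0,0,0],[0,0,0],[0,0,0],[0,0,0],[0,0,0],[0,0,0],[0,0,0],[0,0,0]],"claw":[1,1,1,1,1,1,1,1,1,1]}'
python3 -m inch '{"xyz":[[-25,4.4,0],[-25,4.4,0],[-25,4.4,0],[-25,4.4,0],[-25,4.4,0],[-25,4.4,0],[-25,4.4,0],[-15,2.6,0],[-8,1.4,0],[0,0,0]],"turn":[[0,0,0],[0,0,0],[0,0,0],[0,0,0],[0,0,0],[0,0,0],[0,0,0],[0,0,0],[0,0,0],[0,0,0]],"claw":[1,1,1,1,1,1,1,1,1,1]}'
python3 -m inch '{"xyz":[[0,0,0],[0,0,0],[0,0,0],[0,0,0],[0,0,0],[0,0,0],[0,0,0],[0,0,0],[0,0,0],[0,0,0]],"turn":[[0,0,4],[0,0,7],[0,0,7],[0,0,7],[0,0,7],[0,0,7],[0,0,7],[0,0,7],[0,0,5],[0,0,2.7]],"claw":[1,1,1,1,1,1,1,1,1,1]}'
python3 go.py 550 208.9 215
python3 - <<'E'
from h import *
c,im,d=snap('wrist','w4.png');np.savez('w4.npz',im=im,d=d,c=c)
c,im,d=snap('side','s4.png');np.savez('s4.npz',im=im,d=d,c=c)
E
```

```text
time_s: 12.75
eef_pos: [513.4, -245.4, 224.8]
tool_rot: [[-0.253, -0.968, 0.002], [-0.968, 0.253, -0.001], [0.0, -0.002, -1.0]]
ft_force: [-1.0, -0.0, -0.7]
opening: 8.1
finger_force: 58.4
time_s: 13.58
eef_pos: [530.1, -16.6, 221.9]
tool_rot: [[-0.252, -0.968, -0.002], [-0.968, 0.252, 0.0], [0.0, 0.002, -1.0]]
ft_force: [0.1, -0.4, -0.4]
opening: 8.1
finger_force: 58.4
time_s: 14.42
eef_pos: [547.0, 183.1, 222.4]
tool_rot: [[-0.251, -0.968, -0.001], [-0.968, 0.251, -0.0], [0.001, 0.001, -1.0]]
ft_force: [-0.4, 0.1, -1.6]
opening: 8.2
finger_force: 58.4
time_s: 15.25
eef_pos: [547.3, 180.4, 223.1]
tool_rot: [[-0.969, -0.247, -0.0], [-0.247, 0.969, -0.0], [0.001, -0.0, -1.0]]
ft_force: [0.0, 0.4, -1.8]
opening: 7.7
finger_force: 58.3
t 15.25 tool shift [-9.6 26.9  8.1] y angle 104.3 j6 4.0 F [ 0.   0.4 -1.8]
```

View pics/w4.png

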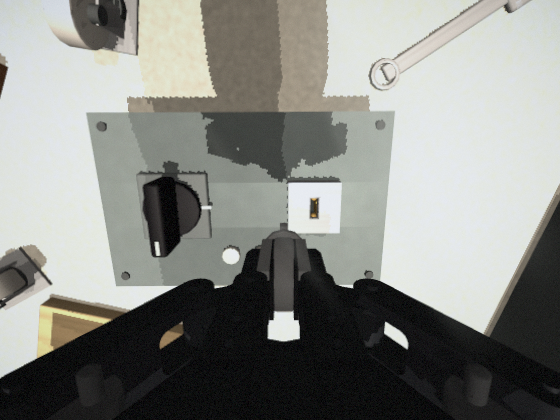

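```bash
cat > m.py <<'E'
from h import *
def tool(P,s): return (P-np.array(s['eef_pos']))@np.array(s['tool_rot'])
def slot(c,im,P):
    v,u=np.mgrid[0:420,0:560]; g=im.astype(int).sum(2)
    q=world(c,np.c_[u.ravel(),v.ravel()],z=92).reshape(420,560,3)
    m=(np.hypot(q[...,0]-550,q[...,1]-209)<14)&(g<420); mm=near(P,(550,209),40,86,98)
    print('slot',rect(q[m][:,:2]),m.sum(),'plate',rect(P[mm][:,:2]))
E
python3 - <<'E'
from m import *
s=ctrl.observe(); z=np.load('w4.npz',allow_pickle=True);c=z['c'].item();P=cloud(c,z['d']); slot(c,z['im'],P)
T=tool(P,s); m=(abs(T[...,1])<14)&(abs(T[...,0])<30)&(T[...,2]>14)&(T[...,2]<62)
for a in range(14,62,4):
    k=m&(T[...,2]>=a)&(T[...,2]<a+4)
    if k.sum()>3: q=T[k]; print(a,k.sum(),'x',q[:,0].min().round(1),q[:,0].max().round(1),'y',np.percentile(q[:,1],[2,50,98]).round(1))
v,u=np.where((abs(T[...,1])<5)&(abs(T[...,0])<22)&(T[...,2]<-8)&(T[...,2]>-40)); 
if len(u): q=T[v,u]; print('head',len(u),q.min(0).round(1),q.max(0).round(1))
im=z['im']; cv2.imwrite('pics/c4.png',cv2.resize(im[190:330,220:350,::-1],(557,600),interpolation=3))
E
```

```text
slot [549.8 209.   18.9   7.3  15.6] 153 plate [550.  209.3  48.8  48.   14.6]
18 192 x 5.2 9.8 y [-8.8 -0.7  7. ]
22 23 x 4.3 9.7 y [-10.4  -0.7   8.2]
38 36 x 3.6 6.0 y [-3.1 -1.   1.2]
42 15 x 5.2 6.1 y [-2.9 -0.6  1.2]
head 1707 [-16.6  -5.  -37.8] [15.  5. -8.]
```

View pics/c4.png

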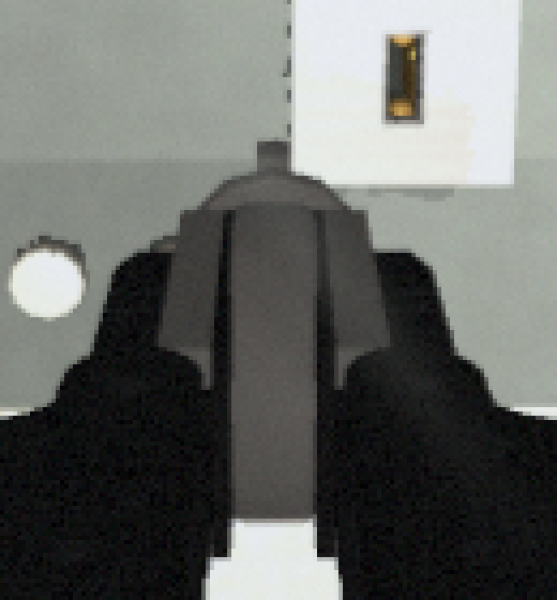

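```bash
python3 -m inch '{"xyz":[[-1,4,0],[-2,8,0],[-2.5,8,5],[-2,8,10],[0,0,15],[0,0,15],[0,0,12],[0,0,7],[0,0,1],[0,0,0]],"turn":[[0,0,-0.4],[0,0,0],[0,0,0],[0,0,0],[0,0,0],[0,0,0],[0,0,0],[0,0,0],[0,0,0],[0,0,0]],"claw":[1,1,1,1,1,1,1,1,1,1]}'
python3 -m inch '{"xyz":[[0,0,0],[0,0,0],[0,0,0],[0,0,0],[0,0,0],[0,0,0],[0,0,0],[0,0,0],[0,0,0],[0,0,0]],"turn":[[0,0,0],[0,0,0],[0,0,0],[0,0,0],[0,0,0],[0,0,0],[0,0,0],[0,0,0],[0,0,0],[0,0,0]],"claw":[1,1,1,1,1,1,1,1,1,1]}'
python3 go.py 549.8 209.1 158
python3 - <<'E'
from m import *
s=ctrl.observe()
c,im,d=snap('wrist');np.savez('w5.npz',im=im,d=d,c=c);P=cloud(c,d); slot(c,im,P);T=tool(P,s)
m=(abs(T[...,1])<14)&(abs(T[...,0])<14)
for a in range(14,62,3):
    k=m&(T[...,2]>=a)&(T[...,2]<a+3)
    if k.sum()>3: q=T[k]; print(a,k.sum(),'x',q[:,0].min().round(1),q[:,0].max().round(1),'y',np.percentile(q[:,1],[2,50,98]).round(1))
w=cv2.resize(im[150:300,220:350,::-1],(520,600),interpolation=3)
c,im,d=snap('side'); np.savez('s5.npz',im=im,d=d,c=c); e=cv2.resize(im[120:200,225:285,::-1],(270,360),interpolation=3)
o=np.zeros((600,800,3),np.uint8); o[:,:520]=w;o[:360,525:795]=e; cv2.imwrite('pics/c5.png',o)
E
```

```text
time_s: 16.18
eef_pos: [547.2, 211.2, 157.9]
tool_rot: [[-0.965, -0.261, -0.001], [-0.261, 0.965, -0.0], [0.001, -0.0, -1.0]]
ft_force: [-0.1, -0.8, 0.1]
opening: 8.2
finger_force: 58.4
time_s: 17.02
eef_pos: [547.5, 210.9, 158.3]
tool_rot: [[-0.966, -0.26, -0.0], [-0.26, 0.966, -0.0], [0.0, 0.0, -1.0]]
ft_force: [0.1, -0.6, -1.2]
opening: 8.0
finger_force: 58.4
t 17.0167 tool shift [-1.8 -2.4  0.3] y angle 105.1 j6 6.0 F [ 0.1 -0.6 -1.2]
slot [550.1 209.7  27.2  22.2  15.1] 829 plate [548.3 208.5  48.1  45.3 105. ]
17 75 x 5.6 10.0 y [-7.9 -1.1  7. ]
20 136 x 4.6 10.1 y [-9.3 -0.6  7.6]
23 5 x 4.8 8.9 y [-9.7  1.6  5.8]
38 33 x 3.6 6.1 y [-3.  -0.6  1.3]
41 13 x 5.4 6.1 y [-3.  -1.8  1. ]
44 6 x 5.7 5.8 y [-2.8 -0.2  1.3]
```

View pics/c5.png

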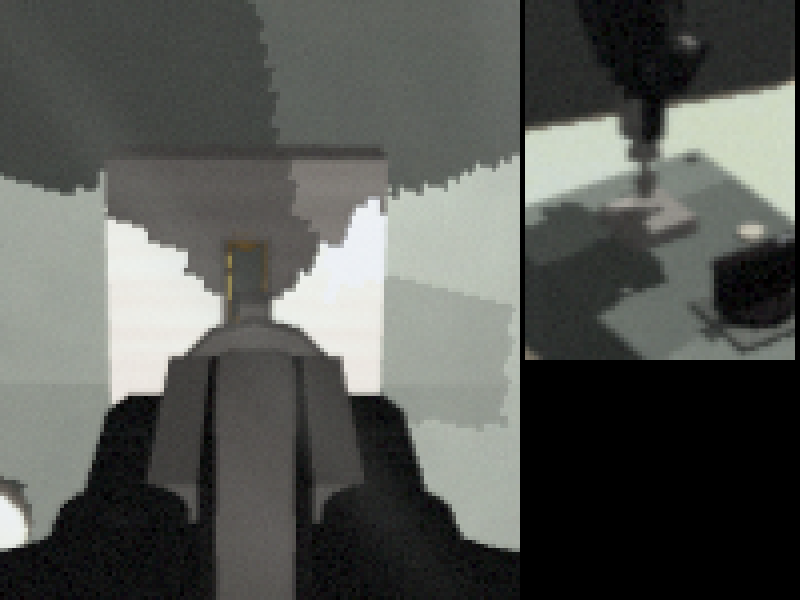

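Run:
```python
from m import *
s=ctrl.observe(); z=np.load('w5.npz',allow_pickle=True);c=z['c'].item();im=z['im'];d=z['d']
np.set_printoptions(linewidth=250)
g=im.astype(int).sum(2)
for r in (208,209,210,211,213,215,217,219,222,224,226): print(r,g[r,272:294])
R=np.array(s['tool_rot']);p=np.array(s['eef_pos'])
for uv in [(277,214),(286.5,214),(282,209.8)]: print(uv,((world(c,[uv],z=92)-p)@R).round(2))
# project key model edges
Rc=cv2.Rodrigues(np.array(c['rvec'],float))[0]
for q in [(-2+8,-.9-2.5,40),(-2+8,-.9+2.5,40),(-2+12,-.9,21),(-2,-.9-12,21),(-2,-.9+12,21)]:
    w=R@np.array(q)+p; print(q,cv2.projectPoints(w.reshape(1,3),np.array(c['rvec'],float),np.array(c['tvec'],float),K(c),np.array([c['k1'],0,0,0,0.]))[0].ravel().round(1))
```

```text
208 [279 280 277 273 272 273 247 264 260 254 265 263 266 266 275 266 268 271 280 270 271 270]
209 [277 284 280 256 256 252 246 254 251 258 256 259 248 258 257 249 270 275 267 271 266 266]
210 [295 280 278 242 226 212 218 224 227 223 227 218 227 217 228 237 268 271 274 269 273 274]
211 [292 281 271 247 212 192 180 196 213 212 202 196 183 189 214 236 257 271 264 266 255 277]
213 [286 287 277 259 227 249 204 213 204 205 200 208 197 193 220 239 248 261 268 260 259 258]
215 [302 301 279 262 262 354 209 219 215 210 206 207 200 196 223 247 267 275 269 273 274 272]
217 [306 301 298 270 229 222 211 218 216 215 211 220 210 193 224 241 277 275 276 282 269 284]
219 [304 300 294 273 276 360 226 235 227 219 215 221 213 206 229 245 271 266 268 270 254 274]
222 [432 299 295 278 282 355 220 236 234 227 214 214 200 202 232 243 265 262 306 460 458 521]
224 [687 688 670 489 341 338 211 209 225 224 221 217 209 199 197 239 388 449 517 709 709 710]
226 [685 686 673 490 322 237 216 232 269 264 258 258 261 246 247 335 629 707 704 705 704 705]
(277, 214) [[ 4.92 -5.31 66.3 ]]
(286.5, 214) [[ 4.92  1.26 66.3 ]]
(282, 209.8) [[ 7.94 -1.85 66.3 ]]
(6, -3.4, 40) [279.3 225.1]
(6, 1.6, 40) [287.5 225.1]
(10, -0.9, 21) [283.4 229.8]
(-2, -12.9, 21) [261.6 250.3]
(-2, 11.1, 21) [305.2 250.3]
```

```bash
python3 -m inch '{"xyz":[[0.4,-1.45,0],[0,0,0],[0,0,2],[0,0,2],[0,0,2],[0,0,2],[0,0,2],[0,0,2],[0,0,2],[0,0,2]],"turn":[[0,0,0.3],[0,0,0],[0,0,0],[0,0,0],[0,0,0],[0,0,0],[0,0,0],[0,0,0],[0,0,0],[0,0,0]],"claw":[1,1,1,1,1,1,1,1,1,1]}'
python3 go.py 549.8 209.1 115
python3 -m inch '{"xyz":[[0,0,1],[0,0,1],[0,0,0],[0,0,0],[0,0,0],[0,0,0],[0,0,0],[0,0,0],[0,0,0],[0,0,0]],"turn":[[0,0,0],[0,0,0],[0,0,0],[0,0,0],[0,0,0],[0,0,0],[0,0,0],[0,0,0],[0,0,0],[0,0,0]],"claw":[1,1,1,1,1,1,1,1,1,1]}'
python3 go.py 549.8 209.1 115
```

```text
time_s: 17.95
eef_pos: [547.4, 209.4, 142.1]
tool_rot: [[-0.967, -0.255, -0.0], [-0.255, 0.967, -0.0], [0.0, -0.0, -1.0]]
ft_force: [-0.5, 0.2, -1.4]
opening: 8.3
finger_force: 58.4
t 17.95 tool shift [-2.2 -0.9 27.1] y angle 104.8 j6 6.2 F [-0.5  0.2 -1.4]
time_s: 18.78
eef_pos: [547.4, 209.4, 140.3]
tool_rot: [[-0.967, -0.255, -0.0], [-0.255, 0.967, -0.0], [0.0, -0.0, -1.0]]
ft_force: [-0.4, 1.2, -1.6]
opening: 8.2
finger_force: 58.4
t 18.7833 tool shift [-2.2 -0.9 25.3] y angle 104.8 j6 6.2 F [-0.4  1.2 -1.6]
```

```bash
python3 -m inch '{"xyz":[[0,0,1],[0,0,1],[0,0,1],[0,0,1],[0,0,1],[0,0,1],[0,0,1],[0,0,1],[0,0,1],[0,0,1]],"turn":[[0,0,0],[0,0,0],[0,0,0],[0,0,2],[0,0,0],[0,0,-4],[0,0,0],[0,0,4],[0,0,0],[0,0,-2]],"claw":[1,1,1,1,1,1,1,1,1,1]}'
python3 go.py 549.8 209.1 115
```

```text
time_s: 19.62
eef_pos: [547.8, 209.8, 131.2]
tool_rot: [[-0.968, -0.253, 0.001], [-0.253, 0.968, 0.001], [-0.002, 0.001, -1.0]]
ft_force: [-1.5, 1.0, 8.8]
opening: 8.0
finger_force: 59.9
t 19.6167 tool shift [-1.7 -1.2 16.2] y angle 104.6 j6 6.3 F [-1.5  1.   8.8]
```

```bash
python3 -m inch '{"xyz":[[0,0,1],[0,0,1],[0,0,1],[0,0,1],[0,0,1],[0,0,1],[0,0,1],[0,0,1],[0,0,1],[0,0,1]],"turn":[[0,0,2],[0,0,0],[0,0,-4],[0,0,0],[0,0,4],[0,0,0],[0,0,-4],[0,0,0],[0,0,2],[0,0,0]],"claw":[1,1,1,1,1,1,1,1,1,1]}'
python3 go.py 549.8 209.1 115
```

```text
time_s: 20.45
eef_pos: [547.2, 209.3, 120.0]
tool_rot: [[-0.968, -0.252, -0.001], [-0.252, 0.968, -0.0], [0.001, -0.0, -1.0]]
ft_force: [-0.8, 0.1, -1.1]
opening: 8.2
finger_force: 58.6
t 20.45 tool shift [-2.5 -0.8  5. ] y angle 104.6 j6 6.4 F [-0.8  0.1 -1.1]
```

```bash
python3 -m inch '{"xyz":[[0,0,1],[0,0,1],[0,0,1],[0,0,1],[0,0,0.5],[0,0,0],[0,0,0],[0,0,0],[0,0,0],[0,0,0]],"turn":[[0,0,0],[0,0,0],[0,0,0],[0,0,0],[0,0,0],[0,0,0],[0,0,0],[0,0,0],[0,0,0],[0,0,0]],"claw":[1,1,1,1,1,1,1,1,1,1]}'
python3 go.py 549.8 209.1 115
```

```text
time_s: 21.28
eef_pos: [547.4, 209.4, 115.8]
tool_rot: [[-0.967, -0.255, -0.0], [-0.255, 0.967, -0.0], [0.0, -0.0, -1.0]]
ft_force: [0.4, -1.5, -1.6]
opening: 8.1
finger_force: 58.7
t 21.2833 tool shift [-2.2 -0.9  0.8] y angle 104.8 j6 6.2 F [ 0.4 -1.5 -1.6]
```

```bash
python3 -m inch '{"xyz":[[0,0,0.5],[0,0,0.5],[0,0,0.5],[0,0,0.5],[0,0,0],[0,0,0],[0,0,0],[0,0,0],[0,0,0],[0,0,0]],"turn":[[0,0,0],[0,0,0],[0,0,0],[0,0,0],[0,0,0],[0,0,0],[0,0,0],[0,0,0],[0,0,0],[0,0,0]],"claw":[1,1,1,1,1,1,1,1,1,1]}'
python3 go.py 549.8 209.1 115
python3 - <<'E'
from m import *
s=ctrl.observe()
c,im,d=snap('wrist');np.savez('w6.npz',im=im,d=d,c=c);P=cloud(c,d);T=tool(P,s)
m=(abs(T[...,1])<14)&(abs(T[...,0])<14)
for a in range(14,30,2):
    k=m&(T[...,2]>=a)&(T[...,2]<a+2)
    if k.sum()>3: q=T[k]; print(a,k.sum(),'x',q[:,0].min().round(1),q[:,0].max().round(1),'y',np.percentile(q[:,1],[2,50,98]).round(1))
cv2.imwrite('pics/c6.png',cv2.resize(im[150:300,220:350,::-1],(520,600),interpolation=3))
E
```

```text
time_s: 22.12
eef_pos: [547.5, 209.5, 115.6]
tool_rot: [[-0.967, -0.255, 0.001], [-0.255, 0.967, 0.001], [-0.001, 0.0, -1.0]]
ft_force: [-9.4, -5.4, 27.2]
opening: 8.4
finger_force: 63.0
t 22.1167 tool shift [-2.1 -0.9  0.6] y angle 104.8 j6 6.2 F [-9.4 -5.4 27.2]
18 79 x 5.6 10.5 y [-8.7 -0.1  6.9]
20 112 x 5.1 11.2 y [-8.6 -1.2  8. ]
22 433 x -1.9 14.0 y [-13.8   2.1  13.7]
24 294 x -2.4 13.9 y [-13.8   0.5  13.7]
```

View pics/c6.png

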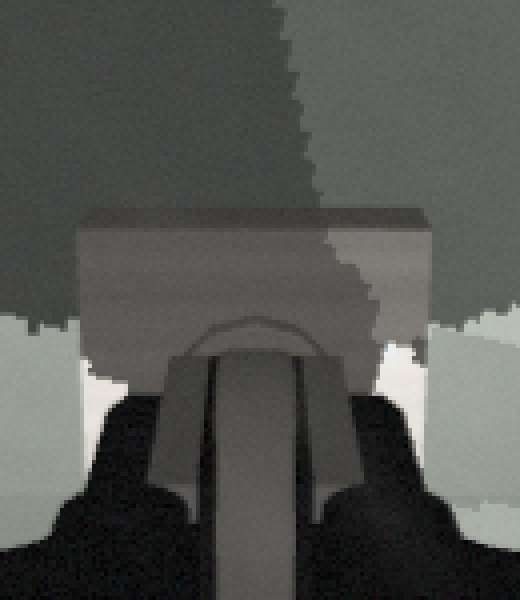

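Run:
```python
from m import *
s=ctrl.observe(); z=np.load('w6.npz',allow_pickle=True);c=z['c'].item();g=z['im'].astype(int).sum(2)
for u in (283,279): print([ (v,g[v,u]) for v in range(201,212)],[ (v,g[v,u]) for v in range(224,240)])
R=np.array(s['tool_rot']);p=np.array(s['eef_pos']); f=lambda u,v,h:((world(c,[(u,v)],z=h)-p)@R).round(2)
for v in (206.5,207): print('plate far x',f(283.5,v,92))
for v in (229,229.5,230): print('collar top far',f(283.5,v,96))
for v in (229,229.5,230): print('collar bottom far',f(283.5,v,92))
print('plate sides',f(239.5,215,92),f(327.5,215,92))
```

```text
[(201, np.int64(203)), (202, np.int64(183)), (203, np.int64(185)), (204, np.int64(192)), (205, np.int64(192)), (206, np.int64(203)), (207, np.int64(233)), (208, np.int64(263)), (209, np.int64(263)), (210, np.int64(259)), (211, np.int64(256))] [(224, np.int64(260)), (225, np.int64(259)), (226, np.int64(273)), (227, np.int64(260)), (228, np.int64(247)), (229, np.int64(212)), (230, np.int64(227)), (231, np.int64(255)), (232, np.int64(277)), (233, np.int64(257)), (234, np.int64(265)), (235, np.int64(271)), (236, np.int64(259)), (237, np.int64(212)), (238, np.int64(200)), (239, np.int64(191))]
[(201, np.int64(197)), (202, np.int64(184)), (203, np.int64(174)), (204, np.int64(185)), (205, np.int64(183)), (206, np.int64(210)), (207, np.int64(234)), (208, np.int64(266)), (209, np.int64(252)), (210, np.int64(255)), (211, np.int64(250))] [(224, np.int64(259)), (225, np.int64(259)), (226, np.int64(268)), (227, np.int64(272)), (228, np.int64(269)), (229, np.int64(260)), (230, np.int64(213)), (231, np.int64(228)), (232, np.int64(259)), (233, np.int64(267)), (234, np.int64(263)), (235, np.int64(271)), (236, np.int64(258)), (237, np.int64(213)), (238, np.int64(185)), (239, np.int64(183))]
plate far x [[22.35 -0.85 23.56]]
plate far x [[22.08 -0.85 23.56]]
collar top far [[10.97 -0.85 19.58]]
collar top far [[10.69 -0.85 19.58]]
collar top far [[10.4  -0.85 19.58]]
collar bottom far [[ 9.51 -0.84 23.58]]
collar bottom far [[ 9.22 -0.84 23.58]]
collar bottom far [[ 8.93 -0.84 23.58]]
plate sides [[ 17.57 -24.69  23.56]] [[17.57 23.   23.57]]
```

```bash
python3 -m inch '{"xyz":[[0,0,-0.5],[0,0,0],[0,0,0],[0,0,0],[0,0,0],[0,0,0],[0,0,0],[0,0,0],[0,0,0],[0,0,0]],"turn":[[0,0,0],[0,0,0],[0,0,3],[0,0,4],[0,0,5],[0,0,5],[0,0,5],[0,0,5],[0,0,3],[0,0,0]],"claw":[1,1,1,1,1,1,1,1,1,1]}'
python3 go.py 549.8 209.1 115; python3 -c "from station import ctrl;print(ctrl.observe()['torque'])"
```

```text
time_s: 23.0
eef_pos: [548.1, 209.8, 115.6]
tool_rot: [[-0.964, 0.266, 0.002], [0.266, 0.964, 0.001], [-0.002, 0.002, -1.0]]
ft_force: [-3.2, -1.3, 14.2]
opening: 8.1
finger_force: 61.0
t 23.0 tool shift [-1.9 -0.2  0.6] y angle 74.6 j6 36.4 F [-3.2 -1.3 14.2]
[-0.22893105  0.70364115 -0.04300622]
```

Turning freely with low side force; continue.

```bash
python3 -m inch '{"xyz":[[0,0,0],[0,0,0],[0,0,0],[0,0,0],[0,0,0],[0,0,0],[0,0,0],[0,0,0],[0,0,0],[0,0,0]],"turn":[[0,0,3],[0,0,4],[0,0,4],[0,0,4],[0,0,4],[0,0,4],[0,0,4],[0,0,4],[0,0,4],[0,0,0]],"claw":[1,1,1,1,1,1,1,1,1,1]}'
python3 go.py 549.8 209.1 115; python3 -c "from station import ctrl;print(ctrl.observe()['torque'])"
python3 -m inch '{"xyz":[[0,0,0],[0,0,0],[0,0,0],[0,0,0],[0,0,0],[0,0,0],[0,0,0],[0,0,0],[0,0,0],[0,0,0]],"turn":[[0,0,3],[0,0,4],[0,0,4],[0,0,4],[0,0,4],[0,0,4],[0,0,3],[0,0,2],[0,0,1],[0,0,0]],"claw":[1,1,1,1,1,1,1,1,1,1]}'
python3 go.py 549.8 209.1 115; python3 -c "from station import ctrl;print(ctrl.observe()['torque'])"
```

```text
time_s: 23.83
eef_pos: [548.3, 210.1, 115.7]
tool_rot: [[-0.636, 0.771, 0.002], [0.771, 0.636, 0.002], [-0.0, 0.003, -1.0]]
ft_force: [-1.7, 1.4, 12.7]
opening: 7.9
finger_force: 60.7
t 23.8333 tool shift [-1.8  0.5  0.7] y angle 39.5 j6 71.4 F [-1.7  1.4 12.7]
[0.30625327 0.3712485  0.11582831]
time_s: 24.67
eef_pos: [548.6, 210.3, 115.7]
tool_rot: [[-0.186, 0.983, 0.003], [0.983, 0.186, 0.002], [0.001, 0.003, -1.0]]
ft_force: [1.7, 2.5, 10.2]
opening: 8.0
finger_force: 60.4
t 24.6667 tool shift [-1.4  1.   0.7] y angle 10.7 j6 100.2 F [ 1.7  2.5 10.2]
[ 0.47160232 -0.18796506  0.15620519]
```

Run:
```python
from m import *
s=ctrl.observe(); c,im,d=snap('wrist');P=cloud(c,d);T=tool(P,s)
m=near(P,(582,83),45,122,140); print('bar',rect(P[m][:,:2]))
k=(abs(T[...,1])<12)&(T[...,0]>0)&(T[...,0]<12)&(T[...,2]>16)&(T[...,2]<22); print('collar x max',T[k][:,0].max(),'z top world',np.median(P[k][:,2]))
cv2.imwrite('pics/c7.png',cv2.resize(im[130:330,180:400,::-1],(660,600),interpolation=3))
```

```text
bar [0. 0. 0. 0. 0.]
collar x max 9.903704903732146 z top world 95.39881922508582
```

View pics/c7.png

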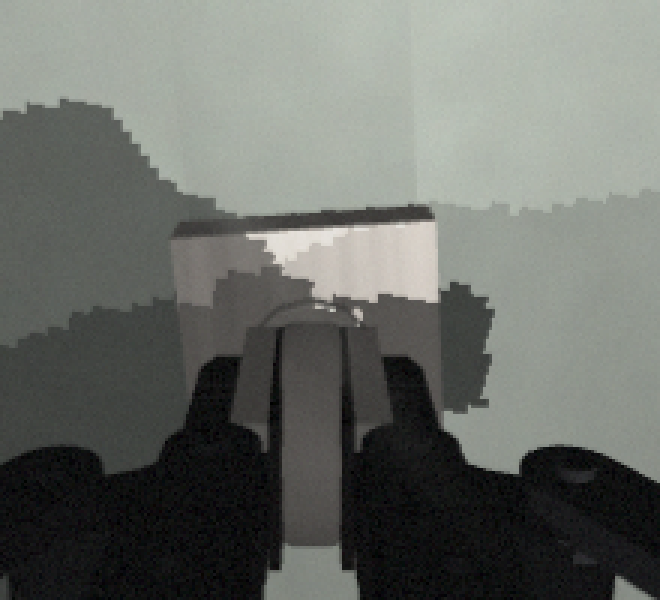

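```bash
python3 -m inch '{"xyz":[[0,0,0],[0,0,0],[0,0,0],[0,0,0],[0,0,0],[0,0,0],[0,0,0],[0,0,0],[0,0,0],[0,0,0]],"turn":[[0,0,1],[0,0,0],[0,0,0],[0,0,0],[0,0,0],[0,0,0],[0,0,0],[0,0,0],[0,0,0],[0,0,0]],"claw":[1,1,1,1,1,1,1,1,1,1]}'
python3 -c "from station import ctrl;print(ctrl.finish_job())"
```

```text
time_s: 25.55
eef_pos: [548.6, 210.3, 115.7]
tool_rot: [[-0.17, 0.985, 0.003], [0.985, 0.17, 0.002], [0.001, 0.003, -1.0]]
ft_force: [2.0, 1.7, 11.1]
opening: 8.3
finger_force: 60.4
the job is handed in; nothing more can be done
None
```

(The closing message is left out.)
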